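Change the cell in the cordless microscope lamp

TASK

The cell in the microscope lamp is spent: lift it out of the lamp's open battery compartment and lay it in the white enamel tray. From the rack take the one fresh cell of the same size, both length and thickness, seat it in its place with its button end the same way round as the old one's, close the lid fully and turn its bar latch a quarter turn clockwise until it drops into the locked position. Leave the two cells of other sizes lying in the rack and do not disturb the things standing around.

Things in the scene. Friction and masses are not known exactly. Their poses are not given: they have to be found in the camera images.
- lamp: Dark grey metal lamp, fixed. Origin on the worktop under the middle of its battery compartment; x from the front (latch side) to the hinge side, y to the light head, z up. Compartment outside 104 x 104 mm, 42 mm high, walls 4 mm, inner floor 6 mm up; the light head adjoins at +y: 62 mm wide, 50 mm high. A steel ledge stands 7 mm in from the front wall, 32 to 36 mm up.
- seat (a point): Where the middle of the seated cell belongs: lamp frame x = +4 mm, y = 0, 22 mm up; axes as the lamp's. The cell lies along y, button end at -y, on two V saddles (5 mm wide, at y = +-18.5 mm, up to 16 mm high); between the saddles fingers have 31 mm on either side of it, down to the floor.
- button_contact (a point): Face of the fixed brass contact for the button end, 35 mm from the seat at -y. Opposite it, at +y, a sprung brass contact stands 30 mm from the seat and gives way up to 6 mm under less than 1 N. Both are 18 mm wide or less and flare outward at the top, so a cell comes in straight from above.
- lid (a joint): Lid hinge, rad: 0 shut, starts open at about 1.9 to 2.05, stop at 2.1. The hinge line is along the lamp's y axis, at x = +52 mm, 42 mm up. Lid: plate 104 x 104 x 4 mm, 0.16 kg with the latch; the hinge is braked (0.075 N m), so the lid stays or sinks slowly where it is left. It lies on top of the walls, top face at 46 mm.
- lid_edge (a point): Middle of the lid's free edge, on its outer face (up when shut): 104 mm from the hinge line.
- latch (a joint): Quarter-turn latch in the lid, rad: 0 unlocked (bar along the lamp's y), 1.571 locked (bar along x), grows clockwise seen from above on the shut lid. A cam lobe must pass a spring pin between about 0.5 and 1.05 (up to 0.1 N m); beyond that the pin pushes it on into the locked detent, where it stays. Its cam tongue catches under the front ledge and the lid can shut only with the latch unlocked.
- latch_grip (a point): Middle of the latch's bar handle: 10 mm thick, 30 mm long, 17 mm high (underside 8.5 mm below this point, on a steel cam 6 mm high, 16 mm in radius). In the middle of the lid's width, 85 mm from the hinge line; 60.5 mm above the worktop when shut. Behind it, toward the hinge, a detent pin and its housing stand 6 mm above the lid.
- rack: Grey rack, 112 x 176 mm (x, y), fixed. Origin under its middle. Three equal V places with their middles at y = -56, 0 and +56 mm; cells lie along its x, button ends to +x, on two notched rails (5 mm wide at x = +-18.5 mm, 18 mm high), free for fingers between the rails above the 5 mm base; end walls 18 mm high at x = +-50 mm. Lamp, rack and tray may each stand in any of three places.
- tray: White enamelled tray with blue rim, 153 x 253 mm (x, y), rim 18 to 20 mm high, fixed. Origin under its middle; inside floor 2 mm up.
- spent: The spent cell, white sleeve, 26 mm diameter x 65 mm, 92 g, in the lamp at the start. Origin at its middle; x along its axis to the button end (steel button with a black ring).
- cell_a: Fresh white cell, 26 mm diameter x 65 mm, 92 g, in one of the rack's places. Origin at its middle, x along its axis to the button end; middle 24.4 mm up in the rack.
- cell_b: Fresh white cell, 26 mm diameter x 50 mm, in one of the rack's places. Axes as cell_a.
- cell_c: Fresh white cell, 18 mm diameter x 65 mm, in one of the rack's places. Axes as cell_a; middle 18.8 mm up.
- cell_a_button (a point): Middle of the button end of the 26 x 65 mm fresh cell.
- dropper: Amber dropper bottle, 33 mm diameter, 100 mm high, at the back, bystander. Origin under its middle.
- eyepiece: Black eyepiece, 30 mm diameter, 42 mm high, standing at the back, bystander. Origin under its middle.
- lens_case: White screw pot with black lid, 33 mm diameter, 49 mm high, at the back, bystander. Origin under its middle.
Mind the look-alikes: they are no part of the job. Of the things that look like the lamp, the larger one is meant.

How it is judged:
By the outcome, as a careful person would: the job done as asked, in the order asked, and still so for the second after the job is handed in, with the robot touching nothing.
It also fails if it takes over 72 s, if anything falls off the work surface, if the arm or the gripper's body presses on something with over 40 N, if the wrist force passes 120 N, or if a joint passes its speed limit or range.

ROBOT

A 6-joint arm with a two-finger parallel gripper is mounted at the origin on a cart in front of the work surface, level with it; the furniture and walls round the work are solid. World frame = base frame: x ahead of the robot, y to its left, z up, the work surface at z = 0. Lengths are in mm, angles in rad, forces in N, time in s.
With the tool pointing down it reaches from about 350 to 800 mm from the base axis. Payload 7.3 kg.
Tool frame: the origin (TCP) lies on the centre line of the jaws, within the pads' length; the fingertips stand 19 mm ahead of it and the grasp point (between the pads) is the TCP; z points along the fingers, y is the line along which they close (so a half turn about z gives the same grasp; the last joint's range is limited). The gripper opens to 85 mm and grips with 20 to 120 N. Pads are 22 mm wide; open, the fingers measure 114 mm over their backs; the gripper's body (76 mm by 85 mm) begins 54 mm behind the grasp point. The pads swing forward as they close: fully open they stand 13 mm farther back than shut.
Start: joints at [1.016, 0.342, 1.524, -0, 1.275, -0.146], TCP at [208.68, 481.766, 214.522] pointing down, gripper open.
Joint ranges: [-2.53, 2.53], [-0.77, 2.02], [0.04, 2.7], [-1, 4.14], [0.28, 2.66], [-3.11, 3.11]. Speed limits (rad/s): [2.57, 2.57, 3.14, 3.14, 3.14, 3.14].

INTERFACE

Orientations are given as a unit quaternion [w, x, y, z].
In Python, from bench import r gives the robot as it stands. The module is installed in compiled form; this text tells all that it offers.
- The arm moves only by the tool carry_out, never from a script. Its argument "commands" is a list that holds one entry, the list of rows, each a list of 5 numbers: the opening, from 0 (shut) to 1 (fully open), then the shift along the tool's x, y, z in mm, then the turn about the tool's z in degrees. In form: [[[claw, dx, dy, dz, spin], ...]]. A call has 1 to 20 rows; each row is the pose to reach, as a shift and turn from the pose commanded when the call began, along the tool's axes at that moment; what a row does not reach only later rows make up. A row lasts 1/12 s, in which the tool goes at most 41.7 mm and 7.16 degrees, less where a joint would pass 70% of its speed; a pose out of reach is approached as far as the arm can. A call with a gripper value outside its range is refused whole. The fingers move at their own pace and stop on an object; "newtons" is the grip in N (left out, the last holds). Time passes only in rows, so rows that repeat a pose let the fingers close. It gives the time, the measured TCP pose, the force, the opening and the grip force at its end, in the units of the state.
- r.get_state(): the state, without advancing time (a new reading comes with each control period).
- r.read_camera(name): name is "scene" or "top"; returns a dict with "img" (384x512x3 uint8, red, green, blue), "depth" (384x512 float32, mm along the optical axis (not along the pixel's ray), 0 where there is no reading), "vertical_fov" (degrees; the focal length in pixels is half the picture's height over the tangent of half this angle, whatever the lens; pixels are square), "cx", "cy" (the principal point, pixels), "R" (3x3) and "t" (3): a world point X has camera coordinates R X + t. Camera axes: x right, y down, z forward; pixel columns grow to the right and rows downward; lengths in mm; the calibration is good to about 2 mm. A picture is of the moment at which its call begins.
- r.sign_off(): hands the job in; it is judged then, once.
The state is a dict: "clock": time; "joint_positions": joint angles; "joint_vel": joint speeds; "effort": joint torques, N m; "tcp_pos": TCP position; "tool_rot": TCP orientation; "wrist_force": force on the tool from outside, world axes, zero at the start; "moment": the same for the moment, N m; "finger_gap": finger opening in mm; "gripper_force": force on a finger pad.
Only numpy, scipy, OpenCV 4.12 (cv2) and the standard library are available. Lean on these libraries where they do the work, as an engineer would, in place of code of your own. Each camera call takes 0.05 s, during which the arm holds its last target. There are 200 camera calls.

## Working session

There is one attempt and no reset: what is moved stays moved. The work goes in short steps, Python scripts to look and compute and a tool call to move; the robot and the scene stay as the last step left them, time stands still between calls to the robot, and variables do not carry over. Pictures are saved under pics/ and viewed, at most 10 in all, crops included, and the job is handed in when it is done.

Besides the shell and the picture viewer there is one more tool, called after "Call:" by a JSON object that holds its "name" and its "arguments", one argument or row to a line. carry_out: Moves the arm, as the interface text tells. Its arguments: {"type":"object","properties":{"commands":{"type":"array"},"newtons":{"type":"number"}},"required":["commands"]}

```bash
mkdir -p pics
cat > h.py <<'E'
from bench import r
import numpy as np, cv2
def cam(n):
    c=r.read_camera(n); f=192/np.tan(np.radians(c["vertical_fov"]/2))
    v,u=np.mgrid[0:384,0:512]; d=c["depth"]
    P=np.stack([(u-c["cx"])/f*d,(v-c["cy"])/f*d,d],-1)
    c["W"]=(P-np.array(c["t"]))@np.array(c["R"]); c["W"][d==0]=np.nan; c["f"]=f
    return c
E
python3 - <<'E'
from h import *
for n in ("scene","top"):
    c=cam(n); cv2.imwrite(f"pics/{n}0.png",cv2.resize(c["img"][:,:,::-1],(768,576),interpolation=cv2.INTER_CUBIC))
    np.savez(f"{n}0.npz",W=c["W"],img=c["img"]); print(n,c["vertical_fov"],-np.array(c["R"]).T@c["t"],np.round(c["R"],3).tolist())
print(r.get_state())
E
```

```text
scene 49.51816356922129 [-525.17064981 -581.52294003  601.44856278] [[0.498, -0.867, 0.009], [-0.336, -0.203, -0.92], [0.799, 0.455, -0.393]]
top 45.66347435379981 [ 395.34337662   21.89026545 1343.69405454] [[-0.014, -1.0, -0.005], [-0.995, 0.014, -0.101], [0.101, 0.004, -0.995]]
{'clock': 0.1, 'joint_positions': array([ 1.01596364e+00,  3.42661627e-01,  1.52490212e+00, -6.30224460e-06,
        1.27539002e+00, -1.45991382e-01]), 'joint_vel': array([-0.00015789, -0.00218889, -0.00058895,  0.00016086, -0.00025486,
       -0.00118344]), 'effort': array([ 1.57923645e-03, -4.34445798e+01, -2.46493042e+01, -2.97142778e-04,
        4.64456709e-03,  2.48894810e-05]), 'tcp_pos': array([208.49320581, 481.42431531, 213.89777348]), 'tool_rot': array([-2.30794661e-04,  2.02998962e-01,  9.79178716e-01, -6.40236803e-04]), 'wrist_force': array([ 0.35152725, -0.92910652,  0.78856165]), 'moment': array([-0.02173432, -0.00381676, -0.00749456]), 'gripper_force': 0.0, 'finger_gap': 85.16304723255837}
```

View pics/scene0.png

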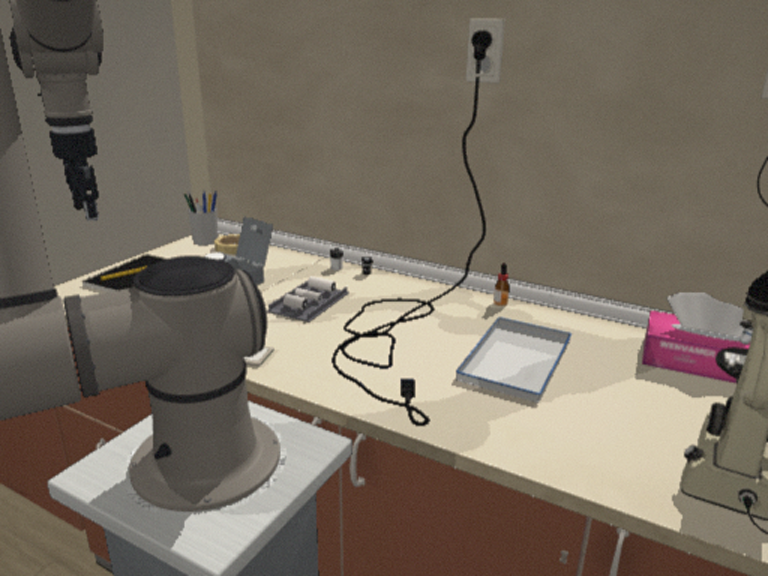

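View pics/top0.png

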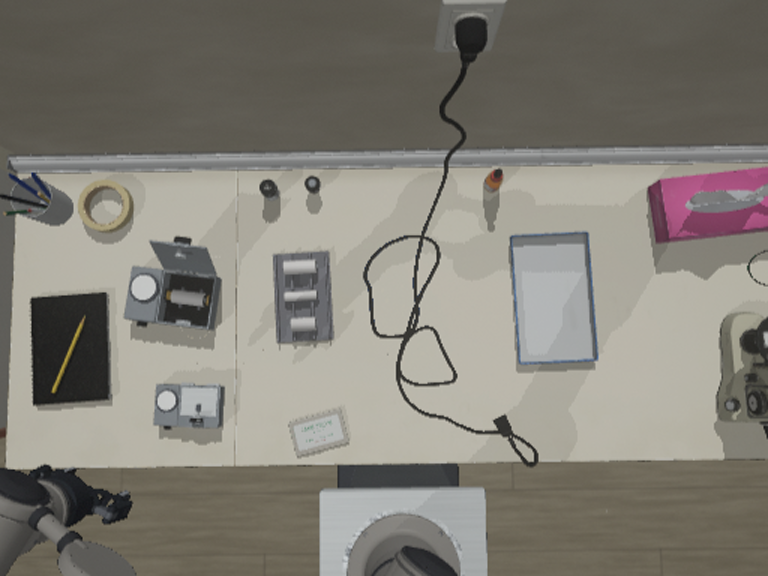

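The top view shows two things like the lamp. One, with its lid open, is at (175,295); the small one with its lid shut is at (190,407). The larger open one at (175,295) fits. The rack is at (302,297) with three cells, and the tray is at (553,298). I'll enlarge the lamp and rack to confirm.

Run:
```python
from h import *
cs=[cam("top") for _ in range(6)]
img=np.mean([c["img"] for c in cs],0); W=np.nanmean([c["W"] for c in cs],0)
np.savez("top1.npz",img=img,W=W)
crop=img[150:240,78:228].astype(np.uint8)
cv2.imwrite("pics/crop1.png",cv2.resize(crop[:,:,::-1],None,fx=5.3,fy=5.3,interpolation=cv2.INTER_CUBIC))
np.set_printoptions(linewidth=250,suppress=True)
# masks by height
g=cv2.cvtColor(img.astype(np.uint8),cv2.COLOR_RGB2GRAY)
print("table z",np.nanmedian(W[250:290,240:320,2]), np.nanmedian(W[205:230,160:170,2]))
def rect(n,m):
    m=m.astype(np.uint8); k,l,s,_=cv2.connectedComponentsWithStats(m)
    i=1+np.argmax(s[1:,4]); p=W[l==i][:,:2].astype(np.float32); print(n,s[i],cv2.minAreaRect(p), p.mean(0), np.nanmedian(W[l==i][:,2]))
Z=W[:,:,2]
def sub(a,b,c,d):
    q=np.zeros(Z.shape,bool); q[a:b,c:d]=1; return q
rect("rack",sub(160,235,175,228)&(Z>2)&(g<150)|sub(160,235,175,228)&(Z>9))
rect("tray",sub(150,250,330,405)&(Z>10))
rect("lampwall",sub(170,225,78,152)&(Z>36)&(Z<56))
print(np.round(Z[155:226:2,80:152:3]).astype(int))
```

```text
table z -1.0845952467001765 -1.2865630992219566
rack [ 182  168   41   61 2158] ((524.206298828125, 188.82281494140625), (175.60302734375, 111.48086547851562), 2.7784969806671143) [522.65234 187.76607] 4.856110460624864
tray [340 155  59  88 388] ((514.1944580078125, -301.0566711425781), (253.37179565429688, 154.5262451171875), 1.8885893821716309) [ 516.27136 -310.14154] 18.086394553405235
lampwall [  83  177   62   43 1079] ((525.6989135742188, 438.54620361328125), (166.2410430908203, 110.10624694824219), 82.24307250976562) [530.8895  464.84915] 42.211092769867484
[[  0   0   0  -1   0   1  -2  -1  -1  -1  -2   0  -2  -1  -2  -1  -1  -1  -3  -2  -2  -1   0  -1]
 [ -1  -3  -3  -1  -1  -4  -3  -3  -2  -1   0  -2  -3  -1  -1  -1  -1  -1  -1  -2  -3  -1  -2  -1]
 [ -4  -2   1   0  -1  -3  -1   1   1  -5  -2  -3 119 117 120 119  -2  -3  -2  -2   0  -3  -1   0]
 [  1  -1   0  -3  -1  -3  -2 137 137 136   0  -4 120 121 119 119  -2   0  -2  -2  -2  -2   1  -1]
 [ -1   0  -1  -1  -3  -1  -2 127 129 131 134 139 138 138 139 138  -3  -2  -1   0  -1  -1  -3  -2]
 [ -2  -3   0  -1  -3  -2  -3  -2
[... 2336 characters left out ...]
1  -2]
 [ -3   0  32  41  41  41  41  42  42  19   7   5   2   5   5   5   6   3   4   6  35   1  -2   0]
 [  0  -2  -4  -2  28  30  -2   3  41  39  40  41   5  36  36  34   4   5   4   5  34  -3   0  -2]
 [ -1  -1  -3  -1  29  28  -3  -1  -1  -2  -2   0  -1  41  42  41  42   6   5   6  28  -2  -2   0]
 [ -1  -1   0  -3  -1   0   0   0  -2  -1  -1  -2  -1  -2   0   0   2  -1  27  42  25  -1  -2  -1]
 [  0  -1  -2   0  -1  -2  -1  -2  -1  -1  -3  -2   1  -1  -1   0  -1  -1  -2   1  -4  -2  -1  -1]
 [ -3  -1   0  -2  -2  -1  -3  -3  -1  -2   0  -3  -1  -1  -1  -1   0  -3  -3  -2  -1  -1  -1  -4]
 [ -2  -3  -1  -2   1  -1  -1  -3  -3  -2  -1  -1  -3  -1  -3   0  -2   0  -3  -1   0  -1  -1  -1]]
```

View pics/crop1.png

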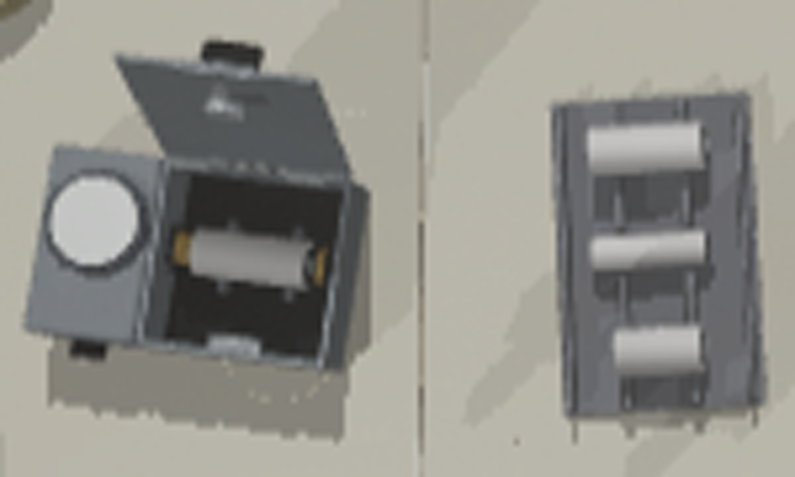

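The crop confirms the open lamp, with the spent cell at crop (250,258) and its black-ringed button end at the right, toward -y. In the rack, the top cell at (645,147) is thick and long, so it is cell_a. The middle one at (648,250) is thin (cell_c), and the bottom one at (658,350) is short (cell_b). I still need cell_a's button direction, so I'll look in the scene view and measure the cells.

Run:
```python
from h import *
np.set_printoptions(suppress=True,precision=1)
im=np.mean([cam("scene")["img"] for _ in range(6)],0).astype(np.uint8)
c=cam("top"); R,t=np.array(c["R"]),np.array(c["t"]); C=-R.T@t
d=np.load("top1.npz"); img,W=d["img"],d["W"]; I=img.astype(np.uint8)
a=cv2.resize(im[178:218,172:242],None,fx=8,fy=8,interpolation=cv2.INTER_CUBIC)
b=cv2.resize(I[170:222,182:224],None,fx=6,fy=6,interpolation=cv2.INTER_CUBIC)
h=max(a.shape[0],b.shape[0]); pad=lambda x:cv2.copyMakeBorder(x,0,h-x.shape[0],0,0,cv2.BORDER_CONSTANT)
cv2.imwrite("pics/crop2.png",np.hstack([pad(x)[:,:560] for x in(a,b)])[:,:800,::-1])
g=img.mean(-1); sat=img.max(-1)-img.min(-1); Z=W[...,2]
def toplane(u,v,z):
    ray=R.T@np.array([(u-c["cx"])/c["f"],(v-c["cy"])/c["f"],1]); return C+ray*(z-C[2])/ray[2]
for n,(r0,r1,c0,c1),z in (("spent",(187,208,108,142),21),("a",(170,184,186,214),23.4),("c",(190,203,186,214),17.8),("b",(208,222,190,214),23.4)):
    m=np.zeros(g.shape,bool); m[r0:r1,c0:c1]=1; m&=(g>105 if n=="spent" else g>140)&(sat<40)&(Z>8)
    k,l,s,ce=cv2.connectedComponentsWithStats(m.astype(np.uint8)); i=1+np.argmax(s[1:,4])
    v,u=np.nonzero(l==i); P=np.array([toplane(x,y,z) for x,y in zip(u,v)])
    print(n,s[i],cv2.minAreaRect(P[:,:2].astype(np.float32)),P.mean(0),"ztop",np.percentile(Z[l==i],90))
# lamp outline: top-wall pixels, outer edges
print("lid pts: edge z max", np.nanmax(W[155:185,98:145,2]))
```

```text
spent [114 194  22  10 171] ((522.8524780273438, 412.82073974609375), (61.80234146118164, 23.53022003173828), 82.04647064208984) [523.  412.5  21. ] ztop 34.17219806462696
a [189 173  21   8 149] ((583.919921875, 193.8691864013672), (58.69017791748047, 20.648807525634766), 89.16172790527344) [582.6 192.9  23.4] ztop 36.64291486668365
c [189 194  22   6 100] ((525.8533935546875, 193.00477600097656), (13.573108673095703, 61.861759185791016), 4.394432067871094) [526.  193.3  17.8] ztop 27.362304933801937
b [194 211  16   8 101] ((472.3105773925781, 186.83544921875), (18.03484344482422, 44.493473052978516), 3.5872700214385986) [472.2 187.2  23.4] ztop 36.7881222776494
lid pts: edge z max 140.85223470356974
```

View pics/crop2.png

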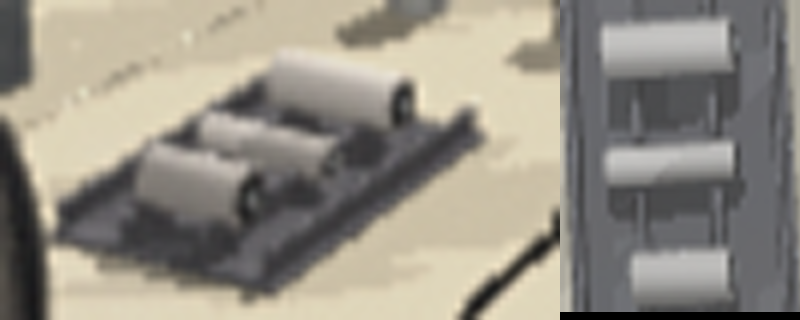

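The rack's buttons, the black-ringed ends at about (405,100) and (250,195), point to world -y. That is the same way as in the lamp, so no flip is needed. I'm moving to above the spent cell.

```bash
cat >> h.py <<'E'
def go(x,y,z,yaw):
    "shift in tool axes from the present pose to TCP x,y,z with tool y at yaw deg (tool down)"
    from scipy.spatial.transform import Rotation as Ro
    s=r.get_state(); M=Ro.from_quat(np.roll(s["tool_rot"],-1)).as_matrix()
    d=M.T@(np.array([x,y,z])-s["tcp_pos"]); y0=np.degrees(np.arctan2(M[1,1],M[0,1]))
    print("shift",np.round(d,1),"spin",round((y0-yaw+180)%360-180,1),"t",round(s["clock"],2),"tilt",np.round(M[:,2],3),"gap",round(s["finger_gap"],1),"F",np.round(s["wrist_force"],1),"tcp",np.round(s["tcp_pos"],1),"yaw",round(y0,1))
E
python3 -c "
from h import *
go(523,411,130,-8)"
```

```text
shift [-316.6   60.    84.6] spin 74.6 t 0.75 tilt [ 0.  0. -1.] gap 85.7 F [0.1 0.4 0.4] tcp [208.7 481.8 214.6] yaw 66.6
```

Call:
{"name": "carry_out", "arguments": {
  "commands": [
    [[0.55, -316.6, 60, 20, 74.6], [0.55, -316.6, 60, 20, 74.6], [0.55, -316.6, 60, 20, 74.6], [0.55, -316.6, 60, 20, 74.6], [0.55, -316.6, 60, 20, 74.6], [0.55, -316.6, 60, 20, 74.6], [0.55, -316.6, 60, 20, 74.6], [0.55, -316.6, 60, 20, 74.6], [0.55, -316.6, 60, 20, 74.6], [0.55, -316.6, 60, 84.6, 74.6], [0.55, -316.6, 60, 84.6, 74.6], [0.55, -316.6, 60, 84.6, 74.6], [0.55, -316.6, 60, 84.6, 74.6], [0.55, -316.6, 60, 84.6, 74.6], [0.55, -316.6, 60, 84.6, 74.6]]
  ]
}}

```text
clock: 2.0
tcp_pos: [524.1, 411.8, 132.5]
tool_rot: [0.0, 0.754, 0.657, 0.002]
wrist_force: [-0.5, 0.8, -0.4]
finger_gap: 46.6
gripper_force: 0.0
```

Run:
```python
from h import *
go(523,411,28,-8); go(518,411,28,-8)
c=cam("top"); u=c["img"][165:222,85:160]; cv2.imwrite("pics/hov.png",cv2.resize(u[:,:,::-1],None,fx=10,fy=10,interpolation=cv2.INTER_CUBIC))
R,t=np.array(c["R"]),np.array(c["t"])
for P in ((523,411,111),(523,411,22),(523,411,130)):
    q=R@np.array(P)+t; px=q[:2]/q[2]*c["f"]+[c["cx"],c["cy"]]; print(P,px,(px-[85,165])*10)
```

```text
shift [ -1.3  -1.3 104.5] spin 0.1 t 2.0 tilt [ 0.004  0.002 -1.   ] gap 46.6 F [-0.5  0.8 -0.4] tcp [524.1 411.8 132.5] yaw -7.9
shift [ -2.   -6.2 104.5] spin 0.1 t 2.0 tilt [ 0.004  0.002 -1.   ] gap 46.6 F [-0.5  0.8 -0.4] tcp [524.1 411.8 132.5] yaw -7.9
(523, 411, 111) [115.0679112  195.35036098] [300.67911196 303.50360985]
(523, 411, 22) [124.64011494 198.35815013] [396.40114943 333.58150134]
(523, 411, 130) [112.84469224 194.6517785 ] [278.44692237 296.51778501]
```

View pics/hov.png

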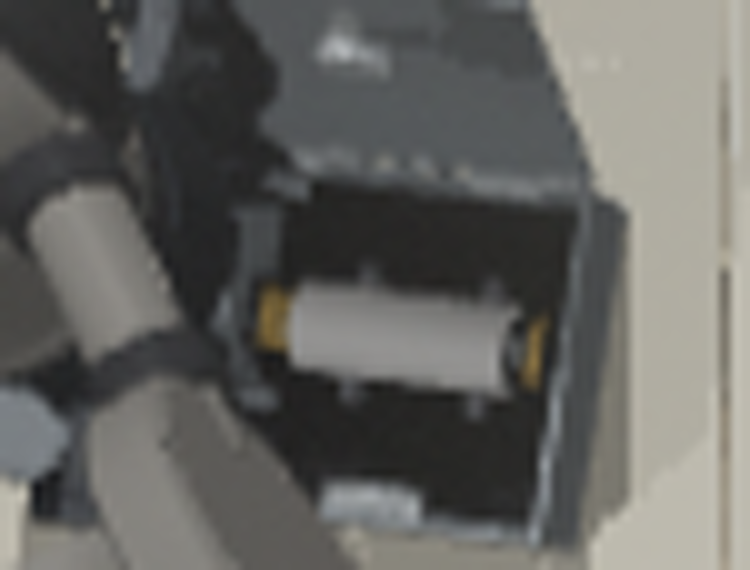

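The compartment, cell, saddles at about (422,339) and contacts are clear. I'll reconcile the along-axis centre from the wall edges and the saddle marks.

Run:
```python
from h import *
np.set_printoptions(suppress=True,precision=1)
d=np.load("top1.npz"); I=d["img"]; c=cam("top"); R,t=np.array(c["R"]),np.array(c["t"]); C=-R.T@t
def tp(u,v,z):
    ray=R.T@np.array([(u-c["cx"])/c["f"],(v-c["cy"])/c["f"],1]); return (C+ray*(z-C[2])/ray[2])[:2]
f=lambda x,y:(x/10+85-.45,y/10+165-.45)
g=lambda x,y:(x/5.3+78-.4,y/5.3+150-.4)
print("saddle mid",tp(*f(422,339),15)); print("sleeve L",tp(*f(290,325),30),"R",tp(*f(522,352),21))
print("contact R top",tp(*f(545,355),25))
print("wall in L,R",tp(*g(165,255),41),tp(*g(338,262),41),"out front corners",tp(*g(133,340),41),tp(*g(340,370),41))
# gradient profile along cell axis row
print(I[196:203,108:145].mean(-1).astype(int))
```

```text
saddle mid [523.3 406.9]
sleeve L [526.5 440.9] R [518.5 375.9]
contact R top [517.2 368.1]
wall in L,R [523.7 451.2] [518.5 357.3] out front corners [477.8 467.7] [460.  355.5]
[[ 71  61  51  92  85  88 135 134 133 132 131 130 128 127 126 125 124 122
  121 119 118 117 115 114 112 111 109 109  98  50  45  51  42  74  81  73
   72]
 [ 71  57  60  88  85 102 141 139 139 138 137 136 135 135 134 133 132 131
  129 128 127 126 124 124 122 120 119 111  49  43  65  62  43  84  76  73
   73]
 [ 71  45  56  84  86 104 143 142 142 142 142 141 141 140 139 139 138 137
  136 135 134 133 132 131 130 129 128  98  55  56  89  52  44  99  74  73
   73]
 [ 72  53  52  64  78  89 140 140 141 141 142 142 143 142 143 143 142 142
  141 140 140 139 138 137 137 136 134  90  80  72  90  49  46  93  71  73
   73]
 [ 72  65  46  37  37  52 130 136 137 137 138 139 140 140 141 142 141 141
  142 142 143 142 142 142 141 141 140  72  81  73  97  44  50  92  72  73
   73]
 [ 71  64  55  38  38  41  93 115 116 121 126 129 131 136 137 138 138 139
  139 139 141 140 141 141 141 142 141  59  69  74  98  42  60  96  73  73
   73]
 [ 71  71  67  39  39  39  39  46  49  67  86 104 107 116 117 121 119 122
  127 128 130 137 138 139 139 139 140  71  41  70  80  44  85 105  74  73
   73]]
```

```bash
python3 -c "
from h import *
go(522.5,407,27.5,-8)"
```

```text
shift [ -5.   -0.9 104.5] spin 0.0 t 2.1 tilt [ 0.003  0.002 -1.   ] gap 46.8 F [-0.3 -0.9 -0. ] tcp [523.7 411.7 132. ] yaw -8.0
```

Call:
{"name": "carry_out", "arguments": {
  "commands": [
    [[0.55, -5, -1, 30, 0], [0.55, -5, -1, 60, 0], [0.55, -5, -1, 80, 0], [0.55, -5, -1, 90, 0], [0.55, -5, -1, 96, 0], [0.55, -5, -1, 96, 0], [0.55, -5, -1, 96, 0]]
  ]
}}

```text
clock: 2.68
tcp_pos: [522.2, 406.8, 35.3]
tool_rot: [0.0, 0.755, 0.656, 0.001]
wrist_force: [1.0, -0.2, 0.5]
finger_gap: 46.9
gripper_force: 0.0
```

```bash
python3 -c "
from h import *
go(522.5,407,27.5,-8)"
```

```text
shift [0.3 0.3 7.8] spin -0.0 t 2.68 tilt [ 0.002  0.001 -1.   ] gap 46.9 F [ 1.  -0.2  0.5] tcp [522.2 406.8  35.3] yaw -8.0
```

Call:
{"name": "carry_out", "arguments": {
  "commands": [
    [[0.55, 0, 0, 4, 0], [0.55, 0, 0, 7.5, 0], [0.55, 0, 0, 7.5, 0], [0.45, 0, 0, 7.5, 0], [0.38, 0, 0, 7.5, 0], [0.32, 0, 0, 7.5, 0], [0.2, 0, 0, 7.5, 0], [0.2, 0, 0, 7.5, 0], [0.2, 0, 0, 7.5, 0], [0.2, 0, 0, 7.5, 0]]
  ],
  "newtons": 30
}}

```text
clock: 3.52
tcp_pos: [521.4, 406.2, 26.5]
tool_rot: [-0.0, 0.755, 0.656, 0.0]
wrist_force: [-0.4, 0.6, 1.0]
finger_gap: 17.1
gripper_force: 0.0
```

Run:
```python
from h import *
go(522.5,407,27.5,-8)
a=cam("top")["img"][165:222,85:160]; b=cam("scene")["img"][140:210,120:220]
a=cv2.resize(a,(560,426),interpolation=cv2.INTER_CUBIC)
cv2.imwrite("pics/g1.png",a[:,:,::-1])
```

```text
shift [ 1.  1. -1.] spin -0.0 t 3.52 tilt [ 0.  0. -1.] gap 17.1 F [-0.4  0.6  1. ] tcp [521.4 406.2  26.5] yaw -8.0
```

View pics/g1.png

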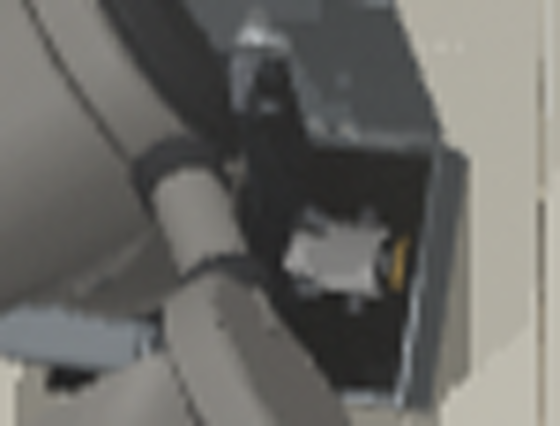

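The fingers stand at the middle of the cell, and the button end at (390,262) hasn't moved. But the gap reads 17 mm with no force, so I'm checking depth around the fingers.

Run:
```python
from h import *
np.set_printoptions(linewidth=250,suppress=True)
c=cam("top"); W=c["W"]
print(np.nan_to_num(W[186:208,108:144,2]).round().astype(int))
print(c["img"][186:208,108:144].mean(-1).astype(int))
print(r.get_state()["finger_gap"],r.get_state()["gripper_force"])
```

```text
[[396 396 389 393 388 387 380 354 351 333 216 205 192 184  98 101 101  95   7   9   2   0   4   9   5   6   4   1   5   0   3   6   4   5  10  38]
 [388 393 392 392 388 389 385 357 349 339 212 210 199 183 174  96  97  91   6  -1   8  -2   6   5   8   0   6   5   2   5   3   4   4   1   8  38]
 [394 393 391 392 390 384 383 380 354 343 212 211 198 192 181  96  83   0   6  -3   1   9   0  12   8   0   8   4   4   6   1   2   6   6   4  37]
 [396 394 393 391 391 387 381 382 354 341 214 214 208 197 182 173  85   8   4  -1   3   4   8   7   5  -1   8   7   5   4   4   6   6   8  39  36]
 [396 399 397 398 393 393 388 379 351 241 215 215 209 196 191 179 113  89  -1   2   6   5   6   6   4   4   3   3   3   5   7   4   2   8  43  41]
 [399 399 397 395 396 393   0 252 245 242 214 217 210 198 195 183 117  87  68   4   0   8   4   5  10   0   5   4   4   3   7   3   8   7  37  37]
 [399 398 401 400 397 399 393 390 246 239 217 216 208 198 192 182 108  90  65  53   6   5   4   5   7  -1   7   6   8   5   4   4   9   5  41  34]
 [397 401 401 399 399 398 398 394 248 235 214 216 206 202 191 179 110  
[... 4692 characters left out ...]
 40  38  59  85  86  92  98 121 123 127 128 128 131  82  45  57  68  45 104  98  75  74]
 [106 117 120 123 120 110  96  93  91  92  92 107  79  43  41  41  46  64  68  68  40  40  41  62  87  81  91  86  51  39  42  45 118  82  74  75]
 [119 121 122 126 123 105  92  91  92  92  91 100 105  50  40  39  38  39  38  39  38  40  39  56  86  60  39  40  40  41  41  48 138  76  75  74]
 [123 124 125 127 127 120  99  92  91  91  91  91 107  75  41  39  40  38  37  39  38  38  40  53  78  54  38  39  40  39  43  50 138  74  75  75]
 [124 125 126 128 129 124 104  91  92  91  91  91 103 102  62  35  37  37  39  39  38  38  38  39  41  43  40  39  40  41  42  62 136  75  74  74]]
16.757136320246328 0.0
```

Depth shows the fingers straddling the cell at rows 194 and 203. I'll command fully closed and see whether they stop.

Call:
{"name": "carry_out", "arguments": {
  "commands": [
    [[0, 0, 0, 0, 0], [0, 0, 0, 0, 0], [0, 0, 0, 0, 0], [0, 0, 0, 0, 0]]
  ],
  "newtons": 30
}}

```text
clock: 4.0
tcp_pos: [521.3, 406.2, 26.4]
tool_rot: [-0.0, 0.755, 0.656, 0.0]
wrist_force: [-0.3, 0.8, 0.2]
finger_gap: 0.2
gripper_force: 0.0
```

Run:
```python
from h import *
np.set_printoptions(linewidth=250,suppress=True)
c=cam("top"); W=c["W"]
print(np.nan_to_num(W[190:208,116:140,2]).round().astype(int))
u=c["img"][165:222,85:160]; a=cv2.resize(u,(375,285),interpolation=cv2.INTER_CUBIC)
s=cam("scene"); b=cv2.resize(s["img"][110:210,110:210],(400,400),interpolation=cv2.INTER_CUBIC)
o=np.zeros((400,780,3),np.uint8); o[:285,:375]=a; o[:,380:]=b; cv2.imwrite("pics/g2.png",o[:,:,::-1])
```

```text
[[348 239 214 211 205 198 188 180  94  90   5  -1   2   8   2   2   5   4   5   4   3   1   1   3]
 [249 234 217 214 209 194 190 178   9   4   8   4   4   0   3  10   6   6   5   8   4   4   2   5]
 [246 235 217 216 206 199 192 184 110   6   1  -1   2   2   5  10   0   1   9   3   4   8   3   4]
 [247 236 218 216 206 201 196 186 109   7   5   4   3   7   8   1   6  10  13   4   2   7   6   6]
 [392 240 214 213 210 200 193 185  90  86  57   5   5   3   4  -1   7  18  11   8   3   1   6   2]
 [396 236 215 214 204 198 191 182  91  83  58  23  30  26  26  28  20   8  16   2   3   7   4   5]
 [400 232 216 212 208 195 189 181  86  79  51  32  30  33  28  36  31  30  25  27  30   6   3  29]
 [401 395 219 209 202 193 183 179  85  73  68  56  53  33  37  33  32  32  31  29  25  19  29  27]
 [404 405 215 205 202 191 185 175  85  76  64  54  35  28  35  36  36  35  30  32  22  16  35  23]
 [413 407 404 202 196 189 184 107  86  71  61  54  34  32  33  31  37  35  30  30  29  21  32  26]
 [414 409 413 407 194 183 176 111  91  72  58  52  34  35  32  32  31  35  37  31  22  17  38  21]
 [416 415 410 410 404 185 173  91  88  57  56  50  31  28  34  34  29  36  36  29  28  25  35  22]
 [416 415 414 411 410 183 113  92  60  56  28  30  29  26  34  35  28  39  30  29  17  28  33  24]
 [429 421 411 410 407 407 114  65  64  54  23  22  26  27  29  24  26  25  25  20  17  23  27  28]
 [433 427 418 412 408 404   6   3   4   9   4   2   9   3  10  15  12  15  17  23   9  -1  23  26]
 [438 428 423 412 412 403  95   3   6   3   2   3   6   8   7   5  13   9   5   6   6   4   9   1]
 [439 430 428 419 417 408  92   3   6   6   5   5   4   7   2  11  13   8   5   4   3   7   0   3]
 [445 439 431 423 416 414  94  -1   6   2   4   7   5   9   5   7   7   4   2   6   5   9   1   7]]
```

View pics/g2.png

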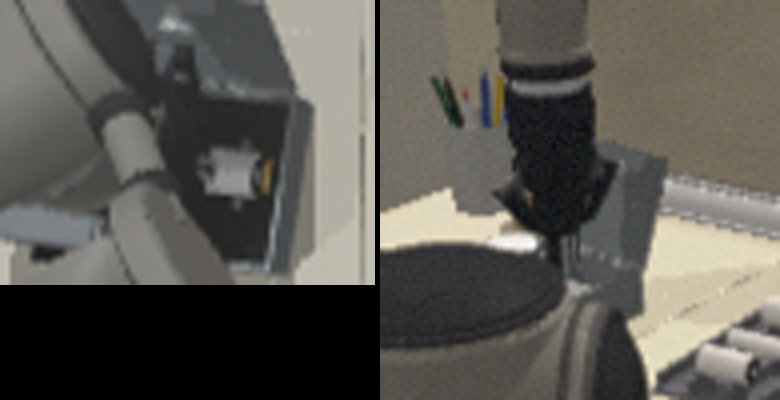

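Both views show the closed fingers ending above the cell, at about z 50, although the reported TCP is z 26. I'll check the start picture's gripper for the same offset.

Run:
```python
from h import *
np.set_printoptions(linewidth=250,suppress=True)
for n in ("top0","scene0"):
    W=np.load(n+".npz")["W"]
    if n=="top0": print(W[325:352:2,60:92:2,2].round())
    m=(abs(W[...,0]-208)<70)&(abs(W[...,1]-481)<70)&(W[...,2]>100)&(W[...,2]<330)
    p=W[m]; i=np.argsort(p[:,2])[:400]; print(n,len(p),"lowest:",p[i[::20]].round())
W=np.load("top1.npz")["W"]
c=cam("scene"); W=c["W"]; m=(abs(W[...,0]-521)<45)&(abs(W[...,1]-406)<25)&(W[...,2]>40)&(W[...,2]<300)
p=W[m]; i=np.argsort(p[:,2]); print(len(p),p[i[::max(1,len(p)//30)]].round())
```

```text
[[ 326. -828. -839. -833. -826. -834. -834. -842. -832. -836. -845. -827. -833. -828. -833. -846.]
 [ 327.  327.  319.  320.  315.  307. -842. -834. -836. -830. -832. -819.  251. -832. -836. -826.]
 [ 332.  325.  323.  322.  318.  309.  305.  293. -838.  279.  276.  266.  256. -839. -840. -828.]
 [ 337.  332.  328. -830.  304.  310.  307.  305.  300.  291.  292.  284.  263.  259. -840. -846.]
 [ 359.  343.  339.  330.  308.  311.  303. -846.  301.  296.  293.  281.  266. -836. -841. -830.]
 [ 353.  346.  346.  342.  308.  306. -828. -838.  291.  316.  315.  308.  301.  296.  288. -840.]
 [ 356.  350.  342.  336.  308.  305.  344.  339.  335.  329.  324.  320.  314.  303. -841. -820.]
 [ 352.  340.  342.  344.  341.  337.  348.  346.  346.  338.  328.  317.  300.  297. -832. -835.]
 [ 350.  342.  347.  342.  344.  345.  349.  348.  344.  337.  324.  298.  299. -826. -837. -833.]
 [ 345. -843. -836.  346.  341.  347.  345.  344.  342.  324.  319.  298.  296. -839. -829. -838.]
 [-840. -832. -834. -831. -830.  347.  344.  342.  337.  323.  316.  305.  293. -831. -815. -838.]
 [-833. -83
[... 907 characters left out ...]
440. 298.]
 [183. 413. 300.]
 [181. 454. 304.]
 [180. 448. 307.]
 [226. 550. 311.]
 [182. 453. 315.]
 [177. 416. 318.]
 [176. 418. 321.]]
895 [[562. 381.  42.]
 [517. 392.  63.]
 [521. 395.  76.]
 [524. 391.  91.]
 [492. 394.  97.]
 [525. 395. 101.]
 [507. 411. 108.]
 [505. 409. 112.]
 [526. 395. 116.]
 [559. 390. 122.]
 [559. 399. 128.]
 [504. 396. 133.]
 [496. 398. 139.]
 [506. 387. 145.]
 [501. 392. 150.]
 [485. 413. 154.]
 [550. 388. 159.]
 [483. 396. 165.]
 [487. 403. 177.]
 [489. 386. 186.]
 [489. 390. 196.]
 [487. 404. 205.]
 [486. 407. 215.]
 [496. 389. 222.]
 [482. 397. 235.]
 [489. 397. 243.]
 [484. 405. 254.]
 [490. 392. 264.]
 [490. 395. 274.]
 [487. 409. 283.]
 [492. 381. 292.]]
```

Both cameras agree that the fingertips really stand about 40 mm higher than the reported TCP implies. The start shows it too: the tips are at 242 against a reported TCP of 214. I'll calibrate by touching the cell's top (z 35) gently with shut fingers.

Call:
{"name": "carry_out", "arguments": {
  "commands": [
    [[0, 0, 0, 2, 0], [0, 0, 0, 4, 0], [0, 0, 0, 6, 0], [0, 0, 0, 6, 0]]
  ]
}}

```text
clock: 4.48
tcp_pos: [521.0, 406.0, 19.7]
tool_rot: [-0.0, 0.755, 0.656, -0.0]
wrist_force: [-0.6, -0.8, -0.6]
finger_gap: 0.1
gripper_force: 0.0
```

Call:
{"name": "carry_out", "arguments": {
  "commands": [
    [[0, 0, 0, 1.5, 0], [0, 0, 0, 3, 0], [0, 0, 0, 3, 0]]
  ]
}}

```text
clock: 4.73
tcp_pos: [521.6, 406.2, 18.1]
tool_rot: [0.0, 0.755, 0.656, 0.0]
wrist_force: [-1.9, -1.1, 2.6]
finger_gap: -0.3
gripper_force: 1.7
```

Contact at reported z 18, so the shut tips stand at reported z + 17. I'll raise, open, and descend to a reported z of about -7 (tips at 10).

Call:
{"name": "carry_out", "arguments": {
  "commands": [
    [[0.55, 0, 1, -20, 0], [0.55, 0, 1, -20, 0], [0.55, 0, 1, -20, 0], [0.55, 0, 1, -20, 0], [0.55, 0, 1, -20, 0], [0.55, 0, 1, -5, 0], [0.55, 0, 1, 8, 0], [0.55, 0, 1, 16, 0], [0.55, 0, 1, 20, 0], [0.55, 0, 1, 23, 0], [0.55, 0, 1, 23, 0]]
  ]
}}

```text
clock: 5.65
tcp_pos: [522.0, 405.8, -6.5]
tool_rot: [-0.0, 0.755, 0.656, -0.001]
wrist_force: [-0.4, -0.3, 0.0]
finger_gap: 47.4
gripper_force: 0.0
```

Call:
{"name": "carry_out", "arguments": {
  "commands": [
    [[0.42, 0, 0, 1, 0], [0.34, 0, 0, 1, 0], [0.2, 0, 0, 1, 0], [0.2, 0, 0, 1, 0], [0.2, 0, 0, 1, 0], [0.2, 0, 0, 1, 0], [0.2, 0, 0, 1, 0]]
  ],
  "newtons": 30
}}

```text
clock: 6.23
tcp_pos: [523.5, 406.2, -5.7]
tool_rot: [0.0, 0.755, 0.656, 0.001]
wrist_force: [5.3, -1.7, 4.2]
finger_gap: 24.7
gripper_force: 31.2
```

Call:
{"name": "carry_out", "arguments": {
  "commands": [
    [[0.2, 0, 0, -10, 0], [0.2, 0, 0, -30, 0], [0.2, 0, 0, -60, 0], [0.2, 0, 0, -90, 0], [0.2, 0, 0, -110, 0], [0.2, 0, 0, -110, 0]]
  ]
}}

```text
clock: 6.73
tcp_pos: [523.4, 407.6, 108.8]
tool_rot: [0.0, 0.755, 0.656, 0.003]
wrist_force: [0.7, 1.2, 0.4]
finger_gap: 24.9
gripper_force: 30.8
```

```bash
python3 -c "
from h import *
go(510,-290,105,-8)"
```

```text
shift [-692.7   83.8    0.7] spin 0.0 t 6.73 tilt [ 0.005  0.004 -1.   ] gap 24.9 F [0.7 1.2 0.4] tcp [523.4 407.6 108.8] yaw -8.0
```

Call:
{"name": "carry_out", "arguments": {
  "commands": [
    [[0.2, -40, 5, 0, 0], [0.2, -80, 10, 0, 0], [0.2, -120, 15, 0, 0], [0.2, -160, 20, 0, 0], [0.2, -200, 24, 0, 0], [0.2, -240, 29, 0, 0], [0.2, -280, 34, 0, 0], [0.2, -320, 39, 0, 0], [0.2, -360, 44, 0, 0], [0.2, -400, 49, 0, 0], [0.2, -440, 53, 0, 0], [0.2, -480, 58, 0, 0], [0.2, -520, 63, 0, 0], [0.2, -560, 68, 0, 0], [0.2, -600, 73, 0, 0], [0.2, -635, 77, 0, 0], [0.2, -665, 81, 0, 0], [0.2, -682, 83, 0, 0], [0.2, -692, 84, 0, 0], [0.2, -692, 84, 0, 0]]
  ]
}}

```text
clock: 8.4
tcp_pos: [508.4, -291.5, 102.6]
tool_rot: [-0.001, 0.755, 0.655, -0.0]
wrist_force: [-0.1, 0.6, -0.1]
finger_gap: 24.6
gripper_force: 30.8
```

Run:
```python
from h import *
go(510,-290,-12,-8)
c=cam("top"); cv2.imwrite("pics/tray1.png",cv2.resize(c["img"][130:260,310:440,::-1],None,fx=4,fy=4,interpolation=cv2.INTER_CUBIC))
```

```text
shift [  1.6   1.6 114.6] spin -0.1 t 8.4 tilt [-0.001  0.001 -1.   ] gap 24.6 F [-0.1  0.6 -0.1] tcp [ 508.4 -291.5  102.6] yaw -8.1
```

Call:
{"name": "carry_out", "arguments": {
  "commands": [
    [[0.2, 0, 0, 40, 0], [0.2, 0, 0, 75, 0], [0.2, 0, 0, 100, 0], [0.2, 0, 0, 108, 0], [0.2, 0, 0, 112, 0], [0.2, 0, 0, 113, 0], [0.2, 0, 0, 113, 0], [0.2, 0, 0, 113, 0]]
  ]
}}

```text
clock: 9.12
tcp_pos: [510.1, -291.3, -7.8]
tool_rot: [0.001, 0.755, 0.656, 0.0]
wrist_force: [0.4, 0.4, -1.7]
finger_gap: 25.2
gripper_force: 30.8
```

Call:
{"name": "carry_out", "arguments": {
  "commands": [
    [[0.2, 0, 0, 2, 0], [0.2, 0, 0, 3, 0], [0.2, 0, 0, 3, 0]]
  ]
}}

```text
clock: 9.37
tcp_pos: [509.1, -291.0, -12.2]
tool_rot: [0.0, 0.755, 0.656, 0.0]
wrist_force: [-0.7, -0.0, -0.7]
finger_gap: 24.9
gripper_force: 30.8
```

Call:
{"name": "carry_out", "arguments": {
  "commands": [
    [[0.2, 0, 0, 1, 0], [0.2, 0, 0, 1, 0], [0.3, 0, 0, 1, 0], [0.35, 0, 0, 1, 0], [0.45, 0, 0, 1, 0], [0.55, 0, 0, 1, 0], [0.55, 0, 0, 1, 0], [0.55, 0, 0, -30, 0], [0.55, 0, 0, -65, 0], [0.55, 0, 0, -100, 0], [0.55, 0, 0, -115, 0], [0.55, 0, 0, -115, 0]]
  ]
}}

```text
clock: 10.37
tcp_pos: [511.1, -292.4, 106.9]
tool_rot: [0.004, 0.755, 0.656, 0.001]
wrist_force: [-0.1, -0.1, -1.1]
finger_gap: 47.0
gripper_force: 0.0
```

Run:
```python
from h import *
go(583,190.5,105,3)
c=cam("top"); R,t=np.array(c["R"]),np.array(c["t"]); C=-R.T@t
g=c["img"].mean(-1); W=c["W"]
m=(W[...,2]>8)&(W[...,2]<33)&(abs(W[...,0]-510)<60)&(abs(W[...,1]+291)<100); print("tray blob",m.sum(), W[m].mean(0).round(1) if m.any() else 0)
# cell a ends in the averaged start picture
I=np.load("top1.npz")["img"].mean(-1); np.set_printoptions(linewidth=250)
print(I[172:183,184:216].astype(int))
def tp(u,v,z):
    ray=R.T@np.array([(u-c["cx"])/c["f"],(v-c["cy"])/c["f"],1]); return (C+ray*(z-C[2])/ray[2])[:2].round(1)
for u in (188.5,189.5,209.5,210.5,211.5): print(u,tp(u,177,31),tp(u,177,23.4))
```

```text
shift [488.2   3.9  -0. ] spin -11.0 t 10.37 tilt [ 0.007 -0.005 -1.   ] gap 47.0 F [-0.1 -0.1 -1.1] tcp [ 511.1 -292.4  106.9] yaw -8.0
tray blob 192 [ 504.  -272.7   21. ]
[[ 87 104 105 105 111 113 113 113 113 112  99  95 105 105 105 105 105 110 110 111 111 111 116  99 118 125 113 106 106 106 106 106]
 [ 87 105 105 105 105 124 125 124 125 138 123 123 128 137 137 138 139 146 147 147 148 156 156 150 158 166 118 106 106 106 106 106]
 [ 85 105 105 105 112 163 162 162 163 170 171 172 173 183 184 184 186 186 186 187 187 188 188 189 189 188  94 102 106 106 106 106]
 [ 79 104 105 106 127 192 191 191 191 192 192 192 192 193 193 193 193 194 194 194 194 194 194 194 194 193  97  97 106 106 106 106]
 [ 78 105 105 105 127 192 193 193 193 193 193 193 194 194 194 194 195 194 195 195 195 195 194 194 193 192 106 119 106 106 106 106]
 [ 76 105 105 105 128 191 191 191 190 190 190 190 190 189 190 189 190 189 189 189 189 188 188 188 187 186 109 122 106 106 106 106]
 [ 76 104 105 105 121 182 182 182 182 182 181 181 181 180 181 181 180 180 180 180 179 179 178 178 178 176 112  99 106 108 108 109]
 [ 73 104 105 104 104 172 171 170 170 170 168 168 167 167 167 165 165 165 164 164 163 163 162 162 162 160 119  72 106 114 114 114]
 [ 68 105 104 104 106 154 153 153 152 152 151 150 150 149 150 149 148 148 148 147 146 146 146 146 145 145 121  76 106 114 114 114]
 [ 72 105 104 105 105 136 138 138 137 137 136 136 135 135 134 131 130 130 127 127 126 126 127 124 123 123 121  83 106 114 114 114]
 [ 72 105 104 104 105 120 124 123 122 121 119 118 117 117 115 104 106 106  97  96  95  94  92  82  80  81  76  77 106 114 114 114]]
188.5 [581.8 223.4] [582.9 224.6]
189.5 [581.8 220.5] [582.8 221.7]
209.5 [580.9 162.4] [582.  163.2]
210.5 [580.9 159.5] [581.9 160.3]
211.5 [580.8 156.6] [581.9 157.3]
```

Call:
{"name": "carry_out", "arguments": {
  "commands": [
    [[0.55, 40, 0, 0, 0], [0.55, 80, 1, 0, 0], [0.55, 120, 1, 0, 0], [0.55, 160, 1, 0, 0], [0.55, 200, 2, 0, -2], [0.55, 240, 2, 0, -4], [0.55, 280, 2, 0, -6], [0.55, 320, 3, 0, -8], [0.55, 360, 3, 0, -10], [0.55, 400, 3, 0, -11], [0.55, 435, 4, 0, -11], [0.55, 465, 4, 0, -11], [0.55, 480, 4, 0, -11], [0.55, 487, 4, 0, -11], [0.55, 487, 4, 0, -11]]
  ]
}}

```text
clock: 11.67
tcp_pos: [580.2, 191.4, 101.1]
tool_rot: [-0.001, 0.688, 0.726, -0.001]
wrist_force: [-1.8, 0.4, -0.0]
finger_gap: 46.9
gripper_force: 0.0
```

Run:
```python
from h import *
go(582.5,189.3,-4,3)
c=cam("top"); cv2.imwrite("pics/tray2.png",np.hstack([cv2.resize(c["img"][145:255,330:410,::-1],None,fx=4,fy=4,interpolation=cv2.INTER_CUBIC),cv2.resize(c["img"][145:255,150:230,::-1],None,fx=4,fy=4,interpolation=cv2.INTER_CUBIC)]))
```

```text
shift [ -2.2   2.4 105.1] spin 0.1 t 11.67 tilt [-0.002 -0.    -1.   ] gap 46.9 F [-1.8  0.4 -0. ] tcp [580.2 191.4 101.1] yaw 3.1
```

View pics/tray2.png

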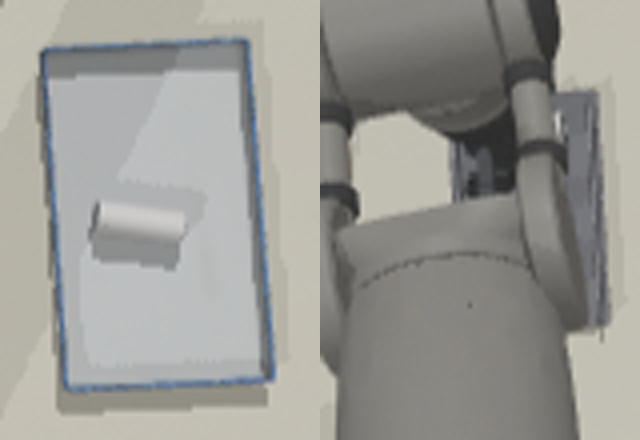

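The left half shows the spent cell lying in the tray at (140,222). On the right the gripper is over the rack. I'll descend on cell_a.

Call:
{"name": "carry_out", "arguments": {
  "commands": [
    [[0.55, -2, 2, 40, 0], [0.55, -2, 2, 75, 0], [0.55, -2, 2, 95, 0], [0.55, -2, 2, 102, 0], [0.55, -2, 2, 105, 0], [0.55, -2, 2, 105, 0], [0.55, -2, 2, 105, 0]]
  ]
}}

```text
clock: 12.3
tcp_pos: [584.2, 188.3, -1.1]
tool_rot: [0.001, 0.689, 0.725, 0.001]
wrist_force: [0.7, 0.4, 0.8]
finger_gap: 46.6
gripper_force: 0.0
```

```bash
python3 -c "
from h import *
go(582.5,189.3,-4,3)"
```

```text
shift [ 1.1 -1.7  2.9] spin -0.1 t 12.3 tilt [ 0.003  0.    -1.   ] gap 46.6 F [0.7 0.4 0.8] tcp [584.2 188.3  -1.1] yaw 2.9
```

Call:
{"name": "carry_out", "arguments": {
  "commands": [
    [[0.55, 0.5, -1, 2, 0], [0.42, 0.5, -1, 2, 0], [0.34, 0.5, -1, 2, 0], [0.2, 0.5, -1, 2, 0], [0.2, 0.5, -1, 2, 0], [0.2, 0.5, -1, 2, 0], [0.2, 0.5, -1, 2, 0], [0.2, 0.5, -1, 2, 0]]
  ],
  "newtons": 30
}}

```text
clock: 12.97
tcp_pos: [582.0, 189.4, -3.8]
tool_rot: [0.0, 0.688, 0.725, 0.0]
wrist_force: [-2.6, -1.8, 6.1]
finger_gap: 24.5
gripper_force: 29.4
```

```bash
python3 -c "
from h import *
go(582.5,189.3,-4,3)"
```

```text
shift [-0.1  0.5  0.2] spin -0.0 t 12.97 tilt [ 0.  0. -1.] gap 24.5 F [-2.6 -1.8  6.1] tcp [582.  189.4  -3.8] yaw 3.0
```

Cell_a is gripped. I'll lift it and move above the lamp.

Call:
{"name": "carry_out", "arguments": {
  "commands": [
    [[0.2, 0, 0, -10, 0], [0.2, 0, 0, -30, 0], [0.2, 0, 0, -65, 0], [0.2, 0, 0, -100, 0], [0.2, 0, 0, -110, 0], [0.2, 0, 0, -110, 0]]
  ]
}}

```text
clock: 13.47
tcp_pos: [584.3, 189.8, 109.6]
tool_rot: [0.002, 0.688, 0.725, 0.003]
wrist_force: [-0.1, 0.5, -1.7]
finger_gap: 25.0
gripper_force: 29.8
```

```bash
python3 -c "
from h import *
go(524,406.5,107,-8)"
```

```text
shift [219.5 -48.9   2.5] spin 11.0 t 13.47 tilt [ 0.008  0.002 -1.   ] gap 25.0 F [-0.1  0.5 -1.7] tcp [584.3 189.8 109.6] yaw 3.0
```

Call:
{"name": "carry_out", "arguments": {
  "commands": [
    [[0.2, 35, -8, 0, 1], [0.2, 75, -16, 0, 4], [0.2, 115, -25, 0, 7], [0.2, 155, -33, 0, 10], [0.2, 190, -41, 0, 11], [0.2, 212, -45, 0, 11], [0.2, 220, -47, 0, 11], [0.2, 220, -47, 0, 11], [0.2, 220, -47, 0, 11], [0.2, 220, -47, 0, 11]]
  ]
}}

```text
clock: 14.3
tcp_pos: [523.9, 404.9, 104.6]
tool_rot: [0.0, 0.755, 0.655, -0.001]
wrist_force: [-0.2, -0.7, -0.8]
finger_gap: 24.6
gripper_force: 29.8
```

Run:
```python
from h import *
np.set_printoptions(linewidth=250,suppress=True)
go(524,406.2,30,-8)
c=cam("top"); go(524,406.2,30,-8)
print(c["img"][185:203,100:150].mean(-1).astype(int)); cv2.imwrite("pics/ins.png",cv2.resize(c["img"][165:222,85:160,::-1],None,fx=10,fy=10,interpolation=cv2.INTER_CUBIC))
```

```text
shift [ 1.4 -0.  74.6] spin -0.1 t 14.3 tilt [-0.001 -0.001 -1.   ] gap 24.6 F [-0.2 -0.7 -0.8] tcp [523.9 404.9 104.6] yaw -8.1
shift [ 1.4 -0.3 75. ] spin -0.1 t 14.35 tilt [-0.001 -0.001 -1.   ] gap 24.7 F [-0.2  0.5 -1.1] tcp [524.2 404.8 105. ] yaw -8.1
[[130 124 120 110  78  43  58  44  40  46  40  41  41  41  41  39  40  40  40  38  37  38  37  37  39  39  40  40  41  40  40  42  46  46  53  55  63  59  74  71  65  69  77  96  76  76 102 157 170 171]
 [133 126 123 116 104  61  59  44  42  49  40  40  41  40  41  39  39  40  44  39  38  38  37  37  39  38  42  40  40  39  42  40  42  42  43  41  42  43  44  43  47  47  56  96  75  75  74 104 171 171]
 [136 129 125 119 110  85  56  46  42  46  39  40  39  41  40  38  41  43  64  54  40  36  37  38  39  38  38  40  39  39  42  41  41  42  40  42  42  42  43  44  44  44  55  95  75  74  75  97 172 171]
 [136 133 126 122 114 101  54  40  40  45  37  39  39  38  39  38  40  60  85  79  62  45  37  38  38  38  39  40  40  41  41  41  40  40  42  41  43  42  43  43  43  44  66  90  75  76  75 109 171 171]
 [135 135 128 124 118 109  75
[... 2113 characters left out ...]
0  39  39  40  40  41  54  62  41  41  54  93  50  47 111  73  75  74  88 118 119 171 171]
 [ 95  80  59  60  60  62  62  59  58  57  56  52  49  38  38  62  78  63  74  83  90 103 116 105 104  64  49  38  38  39  39  40  41  49  47  39  41  57 115  44  56 132  74  74  75  90 118 120 170 171]
 [ 56  56  58  59  60  70  78  72  68  54  51  50  48  42  38  46  81  85  88  71  64  61  35  49  50  38  38  38  39  39  39  40  49  64  56  40  41  69 134  41  65 128  75  75  75 100 117 120 171 171]
 [ 52  56  57  68  84  95 101  94  86  62  69  72  49  42  39  39  54  67  76  75  69  52  36  35  36  38  39  39  39  39  39  42  60  64  49  40  40  73  96  43  89 107  75  74  76 105 117 119 171 171]]
```

Run:
```python
from h import *
c=cam("top"); R,t=np.array(c["R"]),np.array(c["t"]); C=-R.T@t
def tp(u,v,z):
    ray=R.T@np.array([(u-c["cx"])/c["f"],(v-c["cy"])/c["f"],1]); return (C+ray*(z-C[2])/ray[2])[:2].round(1)
# sleeve end at mid-height of the face, button end
print("old sleeve end",tp(134.6,201,21),"button",tp(138.4,201,21))
print("new sleeve end",tp(124.3,195,132),"button",tp(126.6,195,132))
```

```text
old sleeve end [514.9 382.1] button [514.8 371. ]
new sleeve end [521.4 379.7] button [521.3 373.5]
```

Call:
{"name": "carry_out", "arguments": {
  "commands": [
    [[0.2, 0.3, 0, 35, 0], [0.2, 0.3, 0, 65, 0], [0.2, 0.3, 0, 80, 0], [0.2, 0.3, 0, 88, 0], [0.2, 0.3, 0, 93, 0], [0.2, 0.3, 0, 95, 0], [0.2, 0.3, 0, 95, 0], [0.2, 0.3, 0, 95, 0]]
  ]
}}

```text
clock: 15.07
tcp_pos: [524.5, 407.1, 11.8]
tool_rot: [0.0, 0.755, 0.656, 0.001]
wrist_force: [0.1, 0.7, -0.5]
finger_gap: 24.9
gripper_force: 29.8
```

Call:
{"name": "carry_out", "arguments": {
  "commands": [
    [[0.2, 0, 0, 3, 0], [0.2, 0, 0, 6, 0], [0.2, 0, 0, 9, 0], [0.2, 0, 0, 11, 0], [0.2, 0, 0, 11, 0], [0.2, 0, 0, 11, 0]]
  ]
}}

```text
clock: 15.57
tcp_pos: [523.4, 406.8, -0.9]
tool_rot: [-0.0, 0.755, 0.656, -0.0]
wrist_force: [0.0, -0.6, -0.2]
finger_gap: 25.0
gripper_force: 29.8
```

```bash
python3 -c "
from h import *
go(524,405,-6,-8)"
```

```text
shift [-1.7  0.8  5.1] spin -0.0 t 15.57 tilt [-0.001 -0.    -1.   ] gap 25.0 F [ 0.  -0.6 -0.2] tcp [523.4 406.8  -0.9] yaw -8.0
```

Call:
{"name": "carry_out", "arguments": {
  "commands": [
    [[0.2, -0.5, 0, 2, 0], [0.2, -0.5, 0, 3.5, 0], [0.2, -0.5, 0, 4.5, 0], [0.2, -0.5, 0, 4.5, 0], [0.2, -0.5, 0, 4.5, 0]]
  ]
}}

```text
clock: 15.98
tcp_pos: [523.5, 406.3, -5.2]
tool_rot: [-0.0, 0.755, 0.656, -0.0]
wrist_force: [-0.8, -0.1, -1.7]
finger_gap: 24.5
gripper_force: 29.8
```

Call:
{"name": "carry_out", "arguments": {
  "commands": [
    [[0.2, 0, 0, 1, 0], [0.2, 0, 0, 1, 0], [0.2, 0, 0, 1, 0]]
  ]
}}

```text
clock: 16.23
tcp_pos: [523.7, 406.5, -6.0]
tool_rot: [-0.0, 0.755, 0.656, 0.0]
wrist_force: [-0.3, -0.5, 0.3]
finger_gap: 25.0
gripper_force: 29.9
```

Almost seated. I'll release gently and retreat upward.

Call:
{"name": "carry_out", "arguments": {
  "commands": [
    [[0.2, 0, 0, 0.7, 0], [0.2, 0, 0, 0.7, 0], [0.3, 0, 0, 0.7, 0], [0.35, 0, 0, 0.7, 0], [0.42, 0, 0, 0.7, 0], [0.5, 0, 0, 0.7, 0], [0.5, 0, 0, 0.7, 0], [0.5, 0, 0, -30, 0], [0.5, 0, 0, -65, 0], [0.5, 0, 0, -100, 0], [0.5, 0, 0, -135, 0], [0.5, 0, 0, -160, 0], [0.5, 0, 0, -160, 0]]
  ]
}}

```text
clock: 17.32
tcp_pos: [526.2, 408.0, 161.0]
tool_rot: [0.001, 0.755, 0.656, 0.006]
wrist_force: [0.2, -0.1, 0.2]
finger_gap: 42.9
gripper_force: 0.0
```

Run:
```python
from h import *
np.set_printoptions(linewidth=250,suppress=True)
cs=[cam("top") for _ in range(2)]; c=cs[-1]; W=c["W"]
print(c["img"][193:206,108:145].mean(-1).astype(int)); print(W[193:206,108:145,2].round())
go(524,406,150,-8)
m=np.zeros(W.shape[:2],bool); m[150:190,95:150]=1; m&=(W[...,2]>44)&(W[...,2]<160)&(W[...,0]>560)
L=W[m]; print(len(L), L[np.argsort(-L[:,2])[:60:6]].round())
```

```text
[[ 71  71  40  37  47  37  47  89  86  84  76  73  73  86  75  60  49  48  41  40  38  39  37  39  38  55  68  50  41  41  40  41  42  50  96  73  73]
 [ 71  67  40  58  76  62  86 123 118 118 116 115 113 115 101  96  85  84  75  73  69  70  57  59  51  69  73  56  40  41  42  40  44  55  93  74  74]
 [ 71  57  40  78  85  86 121 130 129 127 126 123 124 122 120 118 117 115 113 112 111 111  96  96  85  92  86  77  72  46  41  43  42  66  89  74  75]
 [ 69  59  41  81  85  92 134 138 136 135 134 133 132 130 129 128 126 125 123 123 121 119 119 117 115 115 112 112 100  55  46  50  42  77  83  74  75]
 [ 70  56  51  92  85 103 144 144 142 141 140 140 139 138 137 135 135 134 132 131 130 129 128 126 124 123 122 118  49  52  67  64  43  87  78  73  74]
 [ 72  42  65  95  86 101 152 146 146 146 145 145 144 143 143 142 141 141 139 140 138 136 136 134 134 132 131 116  47  57  91  52  45 102  75  75  74]
 [ 70  51  62  75  78  92 157 143 145 147 149 149 146 146 147 146 145 145 144 144 143 142 141 141 140 140 138  93  70  77  92  49  48 108  73  74  74]
 [ 62  62  40  30  32  50 129 140 140 147 1
[... 2923 characters left out ...]
2.  10.]
 [188. 183.   4.   1.   9.   9.   5.   4.   7.   4.   3.  10.   8.   1.   2.   4.   2.   1.   6.  10.  10.   4.   5.  13.  13.  11.  24.  23.   7.  -0.  23.  22.  43.  38.  28.  17.   4.]
 [184.  13.   3.   5.   7.  -0.   9.   7.   4.   0.  -3.   5.   5.   4.   5.   7.   6.   4.   5.   2.   7.   8.   9.   3.  12.   9.   6.   4.   7.  -2.   5.   8.  46.  37.  27.  16.   3.]]
shift [-0.6  0.1  5.1] spin -0.0 t 17.42 tilt [ 0.002  0.001 -1.   ] gap 42.6 F [ 0.1 -0.6 -1. ] tcp [523.9 406.6 155.1] yaw -8.0
695 [[609. 396. 146.]
 [610. 393. 140.]
 [610. 391. 138.]
 [610. 380. 138.]
 [610. 375. 136.]
 [616. 435. 136.]
 [613. 402. 135.]
 [607. 359. 135.]
 [616. 427. 135.]
 [610. 371. 134.]]
```

The new cell lies just as the old one did, with its top at 34 and its button on the right. Next I'll shut the fingers and go round behind the lid, to the -y side of the latch.

Call:
{"name": "carry_out", "arguments": {
  "commands": [
    [[0, -12, 35, 0, 0], [0, -24, 70, 0, 0], [0, -33, 100, 0, 0], [0, -33, 114, 0, 0], [0, -33, 114, 0, 0], [0, -33, 114, 30, 0], [0, -33, 114, 55, 0], [0, -33, 114, 62, 0], [0, -33, 114, 62, 0]]
  ]
}}

```text
clock: 18.17
tcp_pos: [628.9, 357.5, 87.9]
tool_rot: [-0.001, 0.755, 0.656, -0.004]
wrist_force: [-0.2, 0.0, -0.4]
finger_gap: 0.0
gripper_force: 0.0
```

```bash
cat > lamp.py <<'E'
from h import *
s=r.get_state(); p=s["tcp_pos"]; d=p[:2]-[519.5,407]; a=np.radians(-8); X=d@[np.cos(a),np.sin(a)]; Y=d@[-np.sin(a),np.cos(a)]
print("lamp X %.1f Y %.1f tipz %.1f"%(X,Y,p[2]+17),"gap",round(s["finger_gap"],1),"F",s["wrist_force"].round(1),"t",round(s["clock"],2))
def path(th,rr=88): # corner path -> shift from here
    for t in th: print("th %.2f dy %.1f dz %.1f"%(t,52-rr*np.cos(t)+13-X+2*np.sin(t),-(42+rr*np.sin(t)+4*np.cos(t)-p[2]-17)))
path(np.arange(2.0,-.01,-.1))
E
python3 lamp.py
```

```text
lamp X 115.2 Y -33.8 tipz 104.9 gap 0.0 F [-0.2  0.  -0.4] t 18.17
th 2.00 dy -11.8 dz -15.5
th 1.90 dy -19.9 dz -19.1
th 1.80 dy -28.3 dz -21.9
th 1.70 dy -36.9 dz -23.9
th 1.60 dy -45.7 dz -25.0
th 1.50 dy -54.5 dz -25.2
th 1.40 dy -63.2 dz -24.5
th 1.30 dy -71.8 dz -23.0
th 1.20 dy -80.3 dz -20.6
th 1.10 dy -88.4 dz -17.4
th 1.00 dy -96.1 dz -13.3
th 0.90 dy -103.4 dz -8.5
th 0.80 dy -110.1 dz -3.0
th 0.70 dy -116.3 dz 3.1
th 0.60 dy -121.7 dz 9.9
th 0.50 dy -126.5 dz 17.2
th 0.40 dy -130.5 dz 24.9
th 0.30 dy -133.7 dz 33.1
th 0.20 dy -136.1 dz 41.5
th 0.10 dy -137.6 dz 50.1
th -0.00 dy -138.2 dz 58.9
```

Call:
{"name": "carry_out", "arguments": {
  "commands": [
    [[0, 0, -12, -10, 0], [0, 0, -20, -17, 0], [0, 0, -28, -21, 0], [0, 0, -37, -23, 0], [0, 0, -46, -24, 0], [0, 0, -54, -24, 0], [0, 0, -63, -24, 0], [0, 0, -72, -23, 0], [0, 0, -80, -20, 0], [0, 0, -88, -17, 0], [0, 0, -96, -13, 0], [0, 0, -103, -8, 0], [0, 0, -110, -3, 0], [0, 0, -116, 3, 0], [0, 0, -122, 10, 0], [0, 0, -126, 17, 0], [0, 0, -126, 17, 0]]
  ]
}}

```text
clock: 19.58
tcp_pos: [505.2, 375.0, 72.8]
tool_rot: [-0.0, 0.755, 0.656, -0.002]
wrist_force: [-0.7, -0.6, -0.1]
finger_gap: -0.1
gripper_force: 0.0
```

```bash
sed -i 's/2.0,-.01/0.6,-.01/' lamp.py; python3 lamp.py
python3 - <<'E'
from h import *
W=cam("top")["W"]; m=(abs(W[...,0]-525)<70)&(W[...,1]<385)&(W[...,1]>362)&(W[...,2]>30)&(W[...,2]<150)
p=W[m]; a=np.radians(-8); X=(p[:,:2]-[519.5,407])@[np.cos(a),np.sin(a)]
for k in range(-60,70,12):
    q=p[(abs(X-k)<6)]; print(k,len(q),np.median(q[:,2]).round(1) if len(q) else '')
E
```

```text
lamp X -9.7 Y -33.7 tipz 89.8 gap -0.1 F [-0.7 -0.6 -0.1] t 19.58
th 0.60 dy 3.2 dz -5.2
th 0.50 dy -1.5 dz 2.1
th 0.40 dy -5.6 dz 9.8
th 0.30 dy -8.8 dz 18.0
th 0.20 dy -11.1 dz 26.4
th 0.10 dy -12.6 dz 35.0
th 0.00 dy -13.3 dz 43.8
-60 0 
-48 18 39.9
-36 25 88.6
-24 33 85.9
-12 29 103.2
0 21 75.3
12 27 66.9
24 26 60.7
36 30 54.1
48 33 47.5
60 7 43.0
```

The lid is at about 0.53 rad and following the finger. I'll continue down.

Call:
{"name": "carry_out", "arguments": {
  "commands": [
    [[0, 0, -3, 5, 0], [0, 0, -6, 10, 0], [0, 0, -8, 15, 0], [0, 0, -10, 20, 0], [0, 0, -11, 26, 0], [0, 0, -12, 31, 0], [0, 0, -13, 36, 0], [0, 0, -13, 40, 0], [0, 0, -13, 42, 0], [0, 0, -13, 42, 0]]
  ]
}}

```text
clock: 20.47
tcp_pos: [494.0, 377.0, 32.3]
tool_rot: [-0.0, 0.755, 0.656, -0.0]
wrist_force: [0.3, -0.6, 0.3]
finger_gap: 0.2
gripper_force: 0.0
```

```bash
sed -i 's/^path.*//' lamp.py; python3 lamp.py
```

```text
lamp X -21.0 Y -33.2 tipz 49.3 gap 0.2 F [ 0.3 -0.6  0.3] t 20.47
```

Call:
{"name": "carry_out", "arguments": {
  "commands": [
    [[0, 0, -1, 1.5, 0], [0, 0, -2, 3, 0], [0, 0, -2, 4, 0], [0, 0, -2, 4, 0]]
  ]
}}

```text
clock: 20.8
tcp_pos: [492.2, 377.6, 29.3]
tool_rot: [-0.0, 0.755, 0.656, 0.0]
wrist_force: [-0.1, -0.0, 1.7]
finger_gap: -0.2
gripper_force: 0.7
```

Call:
{"name": "carry_out", "arguments": {
  "commands": [
    [[0, 0, 0, 1, 0], [0, 0, 0, 1.5, 0], [0, 0, 0, 1.5, 0]]
  ]
}}

```text
clock: 21.05
tcp_pos: [492.3, 377.6, 29.2]
tool_rot: [0.0, 0.755, 0.656, 0.001]
wrist_force: [-4.1, -2.0, 11.7]
finger_gap: 0.1
gripper_force: 5.7
```

```bash
cat > lid.py <<'E'
from h import *
W=np.nanmean([cam("top")["W"] for _ in range(3)],0); a=np.radians(-8); d=W[...,:2]-[519.5,407]
X=d@[np.cos(a),np.sin(a)]; Y=d@[-np.sin(a),np.cos(a)]; Z=W[...,2]
for k in range(-48,60,12):
    print(k,[(round(float(np.median(Z[m])),1) if (m:=(abs(X-k)<6)&(abs(Y-y)<6)&(Z>20)&(Z<150)).any() else None) for y in (-44,-32,-20,0,20,44)])
E
python3 lamp.py; python3 lid.py
```

```text
lamp X -22.9 Y -32.9 tipz 46.2 gap 0.1 F [-4.1 -2.  11.7] t 21.05
-48 [45.0, 44.4, None, None, None, None]
-36 [45.5, 44.7, None, None, None, None]
-24 [48.4, None, None, None, None, None]
-12 [45.1, 46.2, None, None, None, None]
0 [46.0, 46.6, None, None, None, None]
12 [97.2, 46.7, None, None, None, None]
24 [125.7, 46.5, None, None, None, None]
36 [45.7, 46.7, 47.3, None, None, None]
48 [43.9, 44.2, 44.5, 45.4, None, None]
```

The lid is fully shut: the tip reads 46.2 and the plate about 46 all over. I'll step aside to see the latch.

Call:
{"name": "carry_out", "arguments": {
  "commands": [
    [[0, 0, 0, -30, 0], [0, 0, 0, -60, 0], [0.35, -40, 0, -80, 0], [0.35, -80, 0, -80, 0], [0.35, -120, 0, -80, 0], [0.35, -160, 0, -80, 0], [0.35, -190, 0, -80, 0], [0.35, -190, 0, -80, 0]]
  ]
}}

```text
clock: 21.87
tcp_pos: [464.7, 184.9, 107.6]
tool_rot: [0.0, 0.756, 0.655, -0.001]
wrist_force: [1.0, 0.9, 0.4]
finger_gap: 30.0
gripper_force: 0.0
```

```bash
python3 lamp.py
cat >> lid.py <<'E'
m=(abs(X)<52)&(abs(Y)<50)&(Z>56)&(Z<85); print("bar",m.sum(),"X %.1f Y %.1f"%(X[m].mean(),Y[m].mean()),cv2.minAreaRect(np.stack([X[m],Y[m]],1).astype(np.float32)),np.percentile(Z[m],[10,50,90]).round(1))
l=(abs(X)<60)&(Y>-56)&(Y<40)&(Z>43)&(Z<49); print("lid X",np.percentile(X[l],[.5,99.5]).round(1),"Ymin",np.percentile(Y[l],.5).round(1))
c=cam("top"); cv2.imwrite("pics/latch.png",cv2.resize(c["img"][165:225,80:160,::-1],None,fx=9,fy=9,interpolation=cv2.INTER_CUBIC))
E
python3 lid.py
```

```text
lamp X -23.4 Y -227.6 tipz 124.6 gap 30.0 F [1.  0.9 0.4] t 21.87
-48 [44.8, 44.7, 44.3, 44.5, 45.1, 44.9]
-36 [45.5, 44.2, 44.5, 67.2, 46.2, 45.4]
-24 [44.9, 45.2, 45.9, 48.3, 45.1, 45.0]
-12 [44.6, 45.7, 45.5, 48.8, 45.7, 45.0]
0 [45.2, 46.1, 45.6, 49.5, 45.5, 45.3]
12 [44.7, 46.4, 45.8, 45.9, 45.1, 45.6]
24 [45.4, 45.2, 46.2, 44.7, 45.6, 45.8]
36 [44.6, 46.0, 45.2, 44.8, 45.3, 44.5]
48 [44.4, 44.3, 44.7, 45.7, 44.6, 44.9]
bar 42 X -34.3 Y 0.1 ((-34.300865173339844, 1.517782211303711), (9.741782188415527, 29.252717971801758), 0.2851667106151581) [64.6 67.3 68.6]
lid X [-53.1  55.6] Ymin -48.9
```

View pics/latch.png

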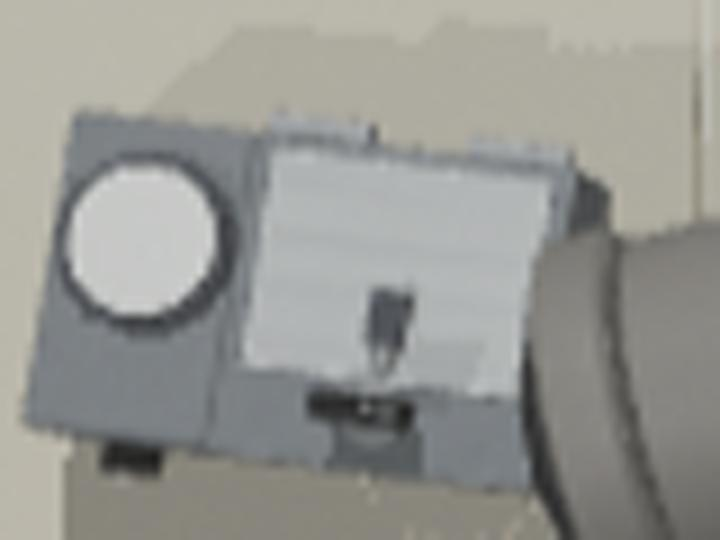

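Call:
{"name": "carry_out", "arguments": {
  "commands": [
    [[0.35, 40, -3, 0, 0], [0.35, 80, -6, 0, 0], [0.35, 120, -9, 0, 0], [0.35, 160, -11, 0, 0], [0.35, 200, -11, 0, 0], [0.35, 220, -11, 0, 0], [0.35, 228, -11, 0, 0], [0.35, 228, -11, 0, 0], [0.35, 228, -11, 30, 0], [0.35, 228, -11, 50, 0], [0.35, 228, -11, 62, 0], [0.35, 228, -11, 67, 0], [0.35, 228, -11, 67, 0], [0.35, 228, -11, 67, 0]]
  ]
}}

```text
clock: 23.23
tcp_pos: [487.3, 416.4, 41.3]
tool_rot: [0.0, 0.755, 0.656, 0.001]
wrist_force: [0.2, 0.1, 0.1]
finger_gap: 29.9
gripper_force: 0.0
```

```bash
python3 lamp.py
```

```text
lamp X -33.2 Y 4.9 tipz 58.3 gap 29.9 F [0.2 0.1 0.1] t 23.23
```

Call:
{"name": "carry_out", "arguments": {
  "commands": [
    [[0.35, -4, -0.5, 2, 0], [0.35, -4, -0.5, 2, 0], [0.25, -4, -0.5, 2, 0], [0.18, -4, -0.5, 2, 0], [0.05, -4, -0.5, 2, 0], [0.05, -4, -0.5, 2, 0], [0.05, -4, -0.5, 2, 0], [0.05, -4, -0.5, 2, 0]]
  ],
  "newtons": 35
}}

```text
clock: 23.9
tcp_pos: [487.0, 412.8, 39.2]
tool_rot: [0.001, 0.755, 0.656, 0.001]
wrist_force: [3.9, -1.7, 2.7]
finger_gap: 8.9
gripper_force: 39.0
```

```bash
python3 lamp.py
```

```text
lamp X -33.0 Y 1.2 tipz 56.2 gap 8.9 F [ 3.9 -1.7  2.7] t 23.9
```

Call:
{"name": "carry_out", "arguments": {
  "commands": [
    [[0.05, 0, 0, 0, 6], [0.05, 0, 0, 0, 12], [0.05, 0, 0, 0, 18], [0.05, 0, 0, 0, 24], [0.05, 0, 0, 0, 30], [0.05, 0, 0, 0, 35], [0.05, 0, 0, 0, 40], [0.05, 0, 0, 0, 40]]
  ],
  "newtons": 50
}}

```text
clock: 24.57
tcp_pos: [486.2, 413.3, 39.3]
tool_rot: [-0.0, 0.934, 0.357, 0.001]
wrist_force: [2.4, -0.8, 3.6]
finger_gap: 8.4
gripper_force: 54.2
```

Call:
{"name": "carry_out", "arguments": {
  "commands": [
    [[0.05, 0, 0, 0, 5], [0.05, 0, 0, 0, 10], [0.05, 0, 0, 0, 16], [0.05, 0, 0, 0, 22], [0.05, 0, 0, 0, 28], [0.05, 0, 0, 0, 34], [0.05, 0, 0, 0, 40], [0.05, 0, 0, 0, 46], [0.05, 0, 0, 0, 50], [0.05, 0, 0, 0, 50]]
  ]
}}

```text
clock: 25.4
tcp_pos: [486.0, 414.2, 39.2]
tool_rot: [-0.001, 0.998, -0.07, 0.001]
wrist_force: [1.9, 4.2, 3.5]
finger_gap: 8.4
gripper_force: 54.1
```

```bash
python3 lamp.py; python3 -c "
from h import *
go(487,413,39,-98); print(r.get_state()['moment'])"
```

```text
lamp X -34.2 Y 2.5 tipz 56.2 gap 8.4 F [1.9 4.2 3.5] t 25.4
shift [1.2 1.1 0.2] spin 0.0 t 25.4 tilt [ 0.002  0.003 -1.   ] gap 8.4 F [1.9 4.2 3.5] tcp [486.  414.2  39.2] yaw -98.0
[ 0.81498629 -0.21966981  0.04486152]
```

Turned a full 90°. I'll release, lift clear, move aside and verify.

Call:
{"name": "carry_out", "arguments": {
  "commands": [
    [[0.05, 0, 0, 0, 1], [0.12, 0, 0, 0, 1], [0.2, 0, 0, 0, 0], [0.3, 0, 0, 0, 0], [0.35, 0, 0, 0, 0], [0.35, 0, 0, -30, 0], [0.35, 0, 0, -70, 0], [0.35, 0, 40, -90, 0], [0.35, 0, 80, -90, 0], [0.35, 0, 120, -90, 0], [0.35, 0, 160, -90, 0], [0.35, 0, 200, -90, 0], [0.35, 0, 200, -90, 0]]
  ]
}}

```text
clock: 26.48
tcp_pos: [455.5, 208.8, 127.9]
tool_rot: [0.002, 0.997, -0.071, -0.002]
wrist_force: [0.1, 0.4, -0.7]
finger_gap: 30.0
gripper_force: 0.0
```

```bash
python3 lid.py; python3 lamp.py
python3 - <<'E'
from h import *
c=cam("top"); cv2.imwrite("pics/final.png",cv2.resize(c["img"][100:260,20:420,::-1],(800,320),interpolation=cv2.INTER_CUBIC))
E
```

```text
-48 [None, None, None, 65.2, 44.2, 44.8]
-36 [None, None, None, 66.7, 44.7, 44.7]
-24 [None, None, None, 65.7, 45.6, 45.8]
-12 [None, None, None, 50.2, 45.3, 45.1]
0 [None, None, None, 50.6, 45.5, 46.3]
12 [None, 46.9, 47.7, 45.9, 45.7, 45.1]
24 [45.7, 45.7, 44.9, 46.2, 46.1, 45.8]
36 [45.1, 45.7, 45.9, 46.0, 45.1, 45.0]
48 [44.3, 45.1, 45.1, 45.3, 44.7, 44.6]
bar 49 X -34.6 Y 0.4 ((-34.16259002685547, 1.287781000137329), (9.679099082946777, 28.879493713378906), 89.71895599365234) [60.2 66.7 68.8]
lid X [-53.   55.3] Ymin -49.4
lamp X -34.4 Y -198.6 tipz 145.4 gap 29.9 F [-0.1  0.1  0.1] t 26.68
```

View pics/final.png

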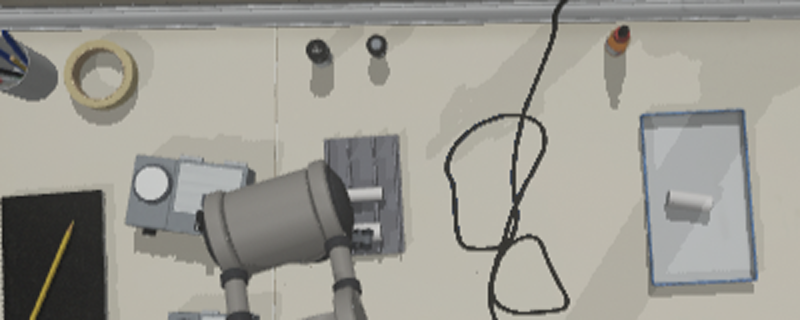

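The bar now lies along x (89.7°) on the shut lid. The spent cell is in the tray at (690,200), the two other cells are still in the rack, and the bystanders haven't moved. Handing in.

```bash
python3 -c "
from bench import r
print(r.sign_off())"
```

```text
the job is handed in; nothing more can be done
None
```

The job is done and handed in: the spent cell is in the tray, the matching fresh cell is seated the same way round as the old one, and the lid is shut with its latch turned to locked, at about 27 s on the clock.

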